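# Charge the slim battery pack

### The job

Take the slimmer of the two battery packs out of the transport tray and slide it, upright and fully home, into the one charger bay whose slot matches its thickness, then fold the charger's cover down level over it. The tray's and the charger's walls leave no room for the same grip on the pack, so stand the pack on the counter in between and take it again the other way round. Do not let the pack fall over, and leave the thicker pack in the tray and the other things on the counter as they are.

Things in the scene. Friction and masses are not known exactly. Their poses are not given: they have to be found in the camera images.
- pack_slim: The slimmer battery pack, an upright flat block 20 (x) by 60 (y) by 110 (z) mm. Origin: centre of its underside; x across its thickness, y along its width, z up. About 200 to 390 g, black plastic, paper label. Stands in either pocket of the tray, on its 8 mm floor, top 118 mm above the counter.
- pack_thick: The thicker battery pack, 28 (x) by 60 (y) by 110 (z) mm, to be left alone. Origin: centre of its underside; x across its thickness, y along its width, z up. About 380 g, black plastic, paper label. Stands in either pocket of the tray, on its 8 mm floor, top 118 mm above the counter.
- tray: Fixed tray, floor 150 (x) by 100 (y), 8 mm thick; origin under its centre, on the counter. Two pockets at x = -23.5 and +23.5 mm, each 31 mm wide between white walls to 120 mm high, y -25 to +25. So the packs' faces cannot be gripped here, but their narrow ends at y = -30 and +30 mm can, from above, across the 60 mm width; beyond them only a lip, 22 mm high, y 34 to 38.
- charger: Fixed white charger, base 196 (x) by 130 (y), 12 mm thick; origin on the counter under the middle bay place. Bays at x = -54, 0, +54 mm, y = 0, tops at 70 mm. A wall, y +40 to +52, 134 mm high, carries the hinge; it leaves 10 mm to the end of a pack, too little for a finger: grip a pack across its thickness (x) near its top. A pack fully home has its underside at 20, its top at 130 mm.
- bay_narrow: Charger bay with a slot 14 mm wide (x), too narrow for either pack. White block 50 (x) by 76 (y) by 58 (z) mm, fixed at any of the charger's three bay places. Origin: centre of its underside, 12 mm above the counter; axes as the charger's. Slot centred on it, 68 mm long (y), open at the top, floor 8 mm above the origin; its top 4 mm flare by 3 mm a side.
- bay_middle: Charger bay with a slot 23 mm wide (x), which matches the slim pack. White block 50 (x) by 76 (y) by 58 (z) mm, fixed at any of the charger's three bay places. Origin: centre of its underside, 12 mm above the counter; axes as the charger's. Slot centred on it, 68 mm long (y), open at the top, floor 8 mm above the origin; its top 4 mm flare by 3 mm a side.
- bay_wide: Charger bay with a slot 31 mm wide (x), which matches the thick pack. White block 50 (x) by 76 (y) by 58 (z) mm, fixed at any of the charger's three bay places. Origin: centre of its underside, 12 mm above the counter; axes as the charger's. Slot centred on it, 68 mm long (y), open at the top, floor 8 mm above the origin; its top 4 mm flare by 3 mm a side.
- cover (a joint): Angle of the charger's grey hinged cover, rad: 0 = folded down level over the bays (a stop), 1.57 upright; starts at 1.95 to 2.35, leaning back; stop at 2.5. Panel 192 (along x) by 96 mm, 5 mm thick, edge lip turned 10 mm inward. Stiff: stays where left, moves at about 2 N at the edge; a closed gripper can push it over from its back. Closed, its underside is 137 mm above the counter.
- cover_hinge (a point): Middle of the cover's hinge line, in the charger's frame at (0, +50, +140) mm; the hinge line runs along the charger's x and these axes are the charger's. Closed, the cover reaches from here along -y.
- cover_edge (a point): Middle of the cover's free edge, 96 mm from the hinge line, moves with the cover; its axes are those of the cover: -y from hinge to edge, z out of its back (up when closed).
- oximeter: Bystander: a white handheld meter lying flat, 45 by 80 by 30 mm. Origin: centre of its underside.
- gel: Bystander: a white bottle, 48 mm across, 130 mm high. Origin: centre of its underside.
- screwdriver: Bystander: a screwdriver lying on the counter on the robot's side, 160 mm long, along its x; under 35 mm high.

How it is judged (in metres and radians):
On the way, in this order (a step that is already met when the one before it is completed fails the run):
1. the slim pack is out of the tray, above or beside it ((z of pack_slim in the frame of tray above 0.09 m or horizontal distance between pack_slim and tray above 0.1 m)), for 0.1 s.
2. the slim pack stands released on the counter (height (world z) of pack_slim below 0.005 m and angle between pack_slim's own z axis and vertical below 0.15 rad and horizontal distance between pack_slim and tray above 0.08 m and contact force between the fingers and pack_slim below 0.1 N), for 0.2 s.
3. the slim pack is fully home in the matching bay, with the cover still open (z of pack_slim in the frame of bay_middle between 0.004 and 0.012 m and x of pack_slim in the frame of bay_middle between -0.005 and 0.005 m and y of pack_slim in the frame of bay_middle between -0.009 and 0.009 m and angle between pack_slim's own z axis and vertical below 0.12 rad and value of joint cover above 1.2 rad), for 0.2 s.
At the end, for the whole second after the job is handed in: The slim pack rests fully home in bay_middle (underside within 4 mm of the slot floor, centred within 5 mm in x and 9 mm in y, upright within 0.12 rad); the cover is within 0.1 rad of level; the thick pack stands in its pocket within 20 mm of its start (z of pack_slim in the frame of bay_middle between 0.004 and 0.012 m and x of pack_slim in the frame of bay_middle between -0.005 and 0.005 m and y of pack_slim in the frame of bay_middle between -0.009 and 0.009 m and angle between pack_slim's own z axis and vertical below 0.12 rad and value of joint cover below 0.1 rad and linear speed of pack_slim below 0.02 m/s and distance of pack_thick from where it was at the start of the episode below 0.02 m and angle between pack_thick's own z axis and vertical below 0.2 rad); the robot touches nothing.
It fails at once if the slim pack falls over (tilts more than 0.6 rad) (angle between pack_slim's own z axis and vertical above 0.6 rad).
It fails at once if the thick pack is taken out of its place (moved more than 20 mm) (distance of pack_thick from where it was at the start of the episode above 0.02 m).
It fails at once if the oximeter is disturbed (moved more than 30 mm) (distance of oximeter from where it was at the start of the episode above 0.03 m).
It fails at once if the gel is disturbed (moved more than 30 mm) (distance of gel from where it was at the start of the episode above 0.03 m).
It fails at once if the screwdriver is disturbed (moved more than 30 mm) (distance of screwdriver from where it was at the start of the episode above 0.03 m).
It also fails if it takes over 72 s, if anything falls off the work surface, if the arm or the gripper's body presses on something with over 40 N, if the wrist force passes 120 N, or if a joint passes its speed limit or range.

### The arm

A 6-joint arm with a two-finger parallel gripper is mounted at the origin on the work surface. World frame = base frame: x ahead of the robot, y to its left, z up, the work surface at z = 0. Lengths are in mm, angles in rad, forces in N, time in s.
With the tool pointing down it reaches from about 275 to 825 mm from the base axis. Payload 4.9 kg.
Tool frame: the origin (TCP) lies at the very end of the fingers, on their centre line; the grasp point (between the pads) lies 19 mm behind it; z points along the fingers, y is the line along which they close (so a half turn about z gives the same grasp; the last joint's range is limited). The gripper opens to 85 mm and grips with 20 to 120 N. Pads are 22 mm wide; open, the fingers measure 114 mm over their backs; the gripper's body (76 mm by 85 mm) begins 54 mm behind the grasp point. The pads swing forward as they close: fully open they stand 13 mm farther back than shut.
Start: joints at [-1.326, 0.326, -0.193, 1.052, 0, 1.437], TCP at [203.406, -511.023, 231.281] pointing down, gripper open.
Joint ranges: [-2.65, 2.65], [-0.97, 1.79], [-1.3, 1.35], [-1.93, 2.1], [-1.47, 1.37], [-3.14, 3.14]. Speed limits (rad/s): [2.57, 2.57, 3.14, 3.14, 3.14, 3.14].

### API

Orientations are given as [roll, pitch, yaw] about the fixed x, y, z axes, in that order (R = Rz(yaw) Ry(pitch) Rx(roll)).
In Python, from bench import bot, solve_ik, imaging gives the robot as it stands. Calls block until the motion is done:
- bot.move_ptp(position, orientation): joint-space move of the TCP to a pose.
- bot.movel(position, rot=None, max_speed=150, threshold=None): straight line of the TCP; rot=None keeps the orientation; max_speed is the mean speed in mm/s. With threshold (N) it stops when the force on the tool has changed by that much, and returns True; else False.
- bot.move_j(angles): joint-space move.
- bot.grip(opening, effort=None): opening from 0.0 (shut) to 1.0 (fully open); effort is the grip in N (None keeps the last); returns when the fingers have stopped.
- bot.dwell(seconds).
- solve_ik(position, orientation): joint angles nearest the present ones, or None.
- bot.get_state(): the state.
- imaging.capture(name): name is "scene" or "top"; returns the picture (400x640x3 uint8, blue, green, red); there is no depth.
- imaging.camera_model(name): a dict with "K" (3x3 intrinsics, pixels), "position" and "rotation" of the camera in the world. Camera axes: x right, y up, looking along -z (the intrinsics and any distortion apply to the point x, -y, -z); pixel columns grow to the right and rows downward; lengths in mm; the calibration is good to about 2 mm. A picture is of the moment at which its call begins. camera_model takes no time and is no camera call.
A pose or a line that the arm cannot do raises bot.IKError and nothing moves.
- bot.sign_off(): hands the job in; it is judged then, once.
The state is a dict: "t": time; "qpos": joint angles; "joint_velocities": joint speeds; "effort": joint torques, N m; "tcp_pos": TCP position; "orientation": TCP orientation; "contact_force": force on the tool from outside, world axes, zero at the start; "wrist_torque": the same for the moment, N m; "opening": opening from 0.0 (shut) to 1.0 (fully open); "gripper_force": force on a finger pad.
Only numpy, scipy, OpenCV 4.12 (cv2) and the standard library are available. Lean on these libraries where they do the work, as an engineer would, in place of code of your own. Each camera call takes 0.05 s, during which the arm holds its last target. There are 200 camera calls.

## Working session

There is one attempt and no reset: what is moved stays moved. The work goes in short steps, each a Python script; the robot and the scene stay as the last script left them, time stands still between calls to the robot, and variables do not carry over. Pictures are saved under pics/ and viewed, at most 10 in all, crops included, and the job is handed in when it is done.

```bash
mkdir -p pics; ls; cat > h.py <<'E'
import numpy as np, cv2
from bench import bot, solve_ik, imaging
E
python3 - <<'E'
from h import *
for n in("scene","top"):
    im=imaging.capture(n); cv2.imwrite(f"pics/{n}0.png",im); print(imaging.camera_model(n))
print(bot.get_state())
E
```

```text
pics
{'K': array([[366.76229647,   0.        , 317.56901699],
       [  0.        , 366.76229647, 197.68860694],
       [  0.        ,   0.        ,   1.        ]]), 'position': array([1213.50155359, -102.78055168,  661.06396377]), 'rotation': array([0.85720451, 0.01952672, 1.42717581])}
{'K': array([[441.1299543 ,   0.        , 317.81192213],
       [  0.        , 441.1299543 , 201.30838399],
       [  0.        ,   0.        ,   1.        ]]), 'position': array([ 482.16398909,  -28.04028139, 1049.20310243]), 'rotation': array([ 0.11021132,  0.03243222, -1.59459314])}
{'t': 0.1, 'qpos': array([-1.32617383e+00,  3.26851745e-01, -1.93455008e-01,  1.05204467e+00,
       -1.60025638e-05,  1.43656346e+00]), 'joint_velocities': array([-2.61480087e-04, -1.30981819e-03,  2.81001567e-03, -9.00930212e-04,
       -4.92959009e-05,  2.72163961e-04]), 'effort': array([ 1.21921297e-03, -4.44240439e+01,  2.63037694e+01,  7.83249910e-03,
        6.33972704e-06, -3.06060521e-06]), 'tcp_pos': array([ 203.28299553, -510.49109079,  230.60093654]), 'orientation': array([-3.14004940e+00, -1.92260744e-04,  3.78855229e-01]), 'contact_force': array([-0.02552531, -0.43981953,  0.28662503]), 'wrist_torque': array([-0.00391322,  0.00464117,  0.01502936]), 'gripper_force': 0.0, 'opening': 1.0002447944195967}
```

View pics/top0.png

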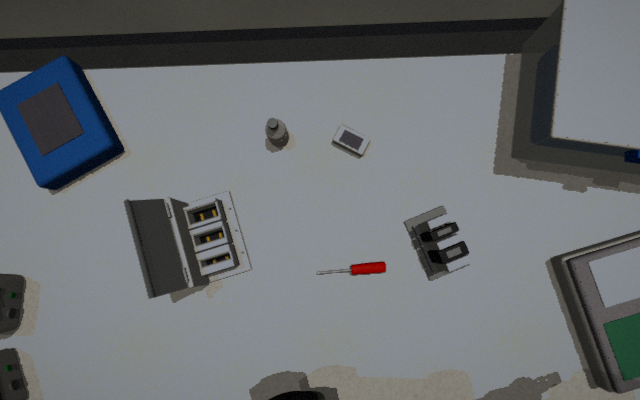

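View pics/scene0.png

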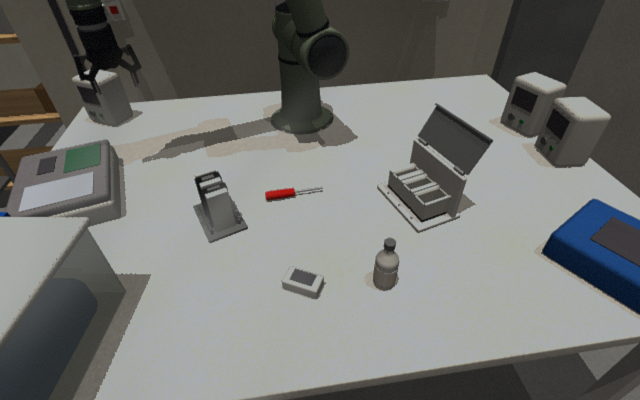

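The top view shows the charger at about (190,245) with the cover at its left, and the tray at about (437,242). The oximeter is at (351,140), the gel at (277,132), and the screwdriver runs from (318,273) to (385,267). The thicker pack looks like the lower one, near (450,253). I'll enlarge both areas.

```bash
python3 - <<'E'
from h import *
im=cv2.imread("pics/top0.png")
def crop(x,y,w,h,s,n):
    c=cv2.resize(im[y:y+h,x:x+w],None,fx=s,fy=s,interpolation=cv2.INTER_CUBIC)
    c=cv2.convertScaleAbs(c,alpha=1.2,beta=10)
    for i in range(0,w,10): cv2.putText(c,str(x+i),(i*s,8),0,.3,(0,0,255)); cv2.line(c,(i*s,10),(i*s,16),(0,0,255))
    for i in range(0,h,10): cv2.putText(c,str(y+i),(0,i*s+4),0,.3,(0,0,255)); cv2.line(c,(20,i*s),(26,i*s),(0,0,255))
    cv2.imwrite(n,c)
crop(120,185,140,115,5,"pics/ch.png"); crop(395,200,80,85,7,"pics/tr.png")
E
```

```text
(no output)
```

View pics/ch.png

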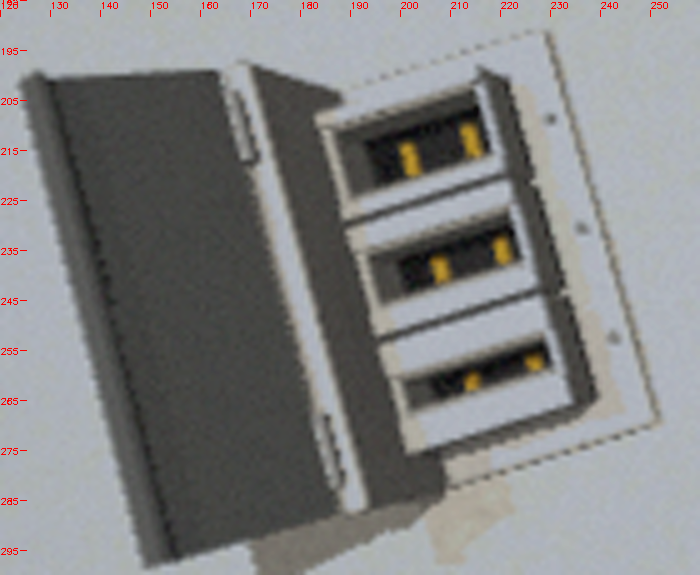

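View pics/tr.png

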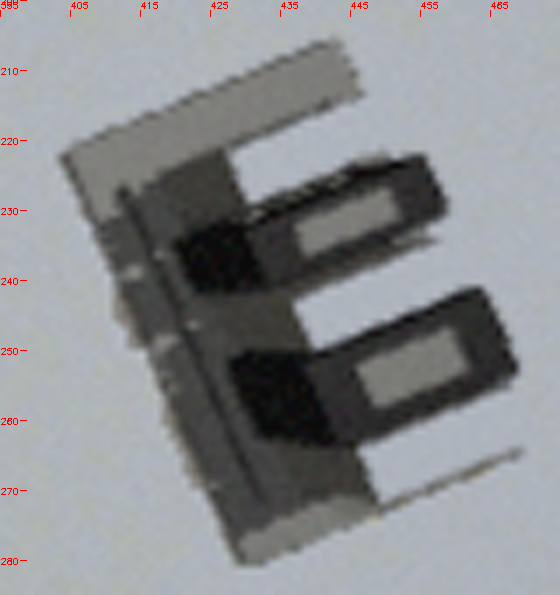

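The charger crop shows the slots as wide (top), 23 mm (middle) and narrow (bottom). The bay-top corners are at (216.4,198.4), (235.4,266), (201,275.6) and (183.6,208), and the base front corners at (229.4,191) and (252,269.4).

The tray crop shows the upper pack's right end as clearly shorter than the lower's (58 against 89 px in the crop), so the slim pack is the upper one. The tray floor corners are at (404.1,222.6), (430,280.4) and (444.3,205.7). Next I'll fit the poses.

```bash
cat >> h.py <<'E'
from scipy.spatial.transform import Rotation as Ro
from scipy.optimize import least_squares
CM={n:imaging.camera_model(n) for n in("scene","top")}
def proj(n,P):
    c=CM[n]; R=Ro.from_euler('xyz',c["rotation"]).as_matrix()
    q=(np.atleast_2d(P)-c["position"])@R; q=q*[1,-1,-1]; q=q@c["K"].T
    return q[:,:2]/q[:,2:]
def W(pose,L):
    x,y,a=pose; L=np.atleast_2d(np.array(L,float)); c,s=np.cos(a),np.sin(a)
    return np.c_[x+c*L[:,0]-s*L[:,1],y+s*L[:,0]+c*L[:,1],L[:,2]]
def unproj(n,uv,z):
    c=CM[n]; R=Ro.from_euler('xyz',c["rotation"]).as_matrix()
    d=R@(np.linalg.solve(c["K"],[*uv,1])*[1,-1,-1]); return c["position"]+d*(z-c["position"][2])/d[2]
def fit(obs,p0):  # obs: list of (cam,local,uv)
    f=lambda p: np.concatenate([proj(n,W(p,l))[0]-uv for n,l,uv in obs])
    r=least_squares(f,p0,loss='soft_l1'); return r.x,f(r.x).reshape(-1,2).round(1)
E
python3 - <<'E'
from h import *
def C(*p): return [120+p[0]/5,185+p[1]/5]
def T(*p): return [395+p[0]/7,200+p[1]/7]
t="top"
p,r=fit([(t,(98,-65,12),C(547,30)),(t,(-98,-65,12),C(660,422)),(t,(79,-38,70),C(482,67)),(t,(-79,-38,70),C(577,405)),(t,(-79,38,70),C(405,453)),(t,(79,38,70),C(318,115))],[500,250,.25]); print("charger",p,r.tolist())
# slot edges at middle
print("middle slot corners",proj(t,W(p,[(sx*14.5,sy*37,70) for sx in(1,-1) for sy in(1,-1)])).round(1).tolist(), C(372,250),C(512,205),C(385,305),C(525,260))
p,r=fit([(t,(75,50,8),T(64,158)),(t,(-75,50,8),T(245,563)),(t,(75,-50,8),T(345,40))],[480,-280,.3]); print("tray",p,r.tolist())
q,r=fit([(t,(10,-30,118),T(425,155)),(t,(-10,-30,118),T(445,210)),(t,(10,30,118),T(250,215)),(t,(-10,30,118),T(263,290))],[*p[:2],p[2]]); print("slim",q,r.tolist())
k,r=fit([(t,(14,-30,118),T(483,288)),(t,(-14,-30,118),T(517,370)),(t,(14,30,118),T(315,350)),(t,(-14,30,118),T(345,447))],[*p[:2],p[2]]); print("thick",k,r.tolist())
c,s=np.cos(p[2]),np.sin(p[2]); M=np.array([[c,s],[-s,c]]); print("in tray",M@(q[:2]-p[:2]),M@(k[:2]-p[:2]))
for n,uv,z in (("ox",(351,140),30),("gel",(272,124),130),("sd1",(318,273),8),("sd2",(385,267),15)): print(n,unproj(t,uv,z).round())
E
```

```text
charger [5.18390180e+02 2.47094943e+02 2.67173959e-01] [[1.3, -0.8], [0.9, 0.3], [-0.8, -0.2], [-1.2, 0.1], [0.3, 0.4], [-0.3, -0.0]]
middle slot corners [[191.0, 235.3], [222.7, 225.8], [194.3, 247.8], [226.1, 238.2]] [194.4, 235.0] [222.4, 226.0] [197.0, 246.0] [225.0, 237.0]
tray [ 4.92119563e+02 -2.72581925e+02  3.58669784e-01] [[0.3, -1.0], [0.1, 1.3], [-0.5, -0.1]]
slim [ 5.16155005e+02 -2.63070751e+02  3.33269617e-01] [[0.1, -0.6], [0.9, 0.5], [-1.7, 0.9], [0.1, -0.8]]
thick [ 4.72301769e+02 -2.81207436e+02  3.52413873e-01] [[0.9, -0.8], [1.5, 0.1], [-1.8, 1.0], [-0.8, -0.2]]
in tray [25.84463484  0.46879016] [-21.58448509  -1.12000373]
ox [739. -79.  30.]
gel [754.  94. 130.]
sd1 [430.   7.   8.]
sd2 [ 441. -149.   15.]
```

```bash
python3 - <<'E'
import cv2
a=cv2.imread("pics/scene0.png")
c=cv2.resize(a[100:235,375:495],None,fx=4.4,fy=4.4,interpolation=cv2.INTER_CUBIC)
d=cv2.resize(a[160:245,185:255],None,fx=4,fy=4,interpolation=cv2.INTER_CUBIC)
import numpy as np
o=np.zeros((594,800,3),'u1'); o[:c.shape[0],:c.shape[1]]=c; o[:d.shape[0],800-d.shape[1]:]=d[:, max(0,d.shape[1]-800):]
o[:,528-0:800-d.shape[1]]=0
cv2.imwrite("pics/sc1.png",cv2.convertScaleAbs(o,alpha=1.3,beta=10))
E
```

```text
(no output)
```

View pics/sc1.png

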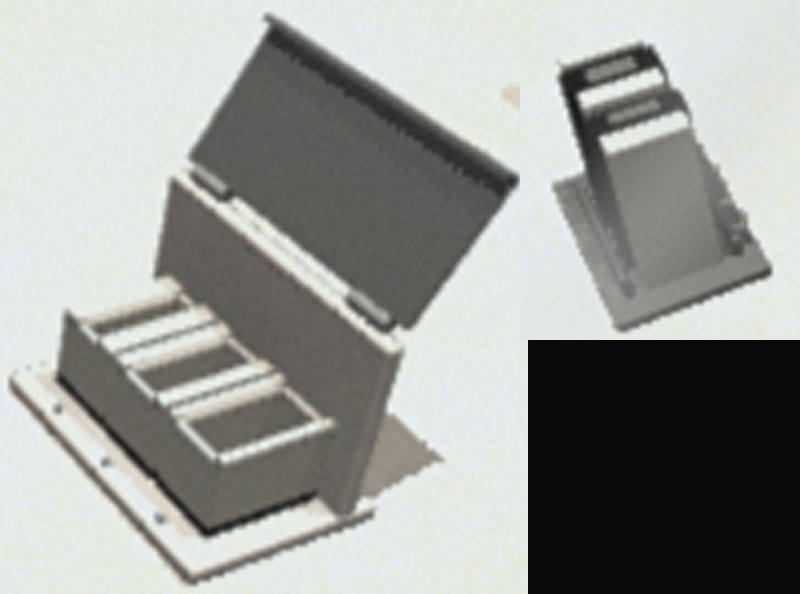

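The scene crop agrees. The slim pack is the near one (larger x), the slots are as before, and the cover leans back with its edge corners at about (436,103) and (492.5,141). I'll add the scene points to the charger fit, then pick.

```bash
cat > m1.py <<'E'
from h import *
def C(*p): return [120+p[0]/5,185+p[1]/5]
def S(*p): return [375+p[0]/4.4,100+p[1]/4.4]
t="top";s="scene"
p,r=fit([(t,(98,-65,12),C(547,30)),(t,(-98,-65,12),C(660,422)),(t,(79,-38,70),C(482,67)),(t,(-79,-38,70),C(577,405)),(t,(-79,38,70),C(405,453)),(t,(79,38,70),C(318,115)),
(s,(98,-65,12),S(190,572)),(s,(-98,-65,12),S(10,375)),(s,(98,65,12),S(372,513)),(s,(79,-38,70),S(218,462)),(s,(-79,-38,70),S(68,313)),(s,(79,38,70),S(333,422))],[500,250,.25]); print("charger",p.round(3),r.tolist())
for th in np.arange(1.9,2.5,.1):
    e=[(sx*96,50-96*np.cos(th),140+96*np.sin(th)) for sx in(-1,1)]
    print(round(th,1),proj(s,W(p,e)).round().tolist(),proj(t,W(p,e)).round().tolist())
E
python3 m1.py; python3 - <<'E'
from h import *
g=[515.5,-263.5]; yaw=.345
bot.grip(1.0,60)
bot.move_ptp([*g,200],[np.pi,0,yaw]); print(bot.get_state()["tcp_pos"],bot.get_state()["qpos"])
hit=bot.movel([*g,70],max_speed=80,threshold=8); print(hit,bot.get_state()["tcp_pos"])
if not hit:
    bot.grip(0.0,60); s=bot.get_state(); print(s["opening"],s["gripper_force"],s["t"])
cv2.imwrite("pics/g1.png",np.hstack([imaging.capture("top")[180:300,380:500],imaging.capture("scene")[130:250,160:280]]).repeat(3,0).repeat(3,1))
E
```

```text
charger [5.18863e+02 2.48349e+02 2.68000e-01] [[0.8, -1.0], [0.4, 0.1], [-1.4, -0.4], [-1.8, -0.1], [-0.2, 0.2], [-0.9, -0.2], [-1.8, 0.6], [-2.0, -0.5], [-0.2, -1.4], [0.5, 0.1], [-1.0, -1.8], [0.1, 0.4]]
1.9 [[433.0, 102.0], [488.0, 139.0]] [[155.0, 297.0], [130.0, 198.0]]
2.0 [[436.0, 103.0], [491.0, 140.0]] [[151.0, 298.0], [127.0, 199.0]]
2.1 [[438.0, 104.0], [494.0, 140.0]] [[148.0, 299.0], [123.0, 201.0]]
2.2 [[440.0, 105.0], [496.0, 142.0]] [[145.0, 300.0], [121.0, 202.0]]
2.3 [[442.0, 107.0], [497.0, 143.0]] [[142.0, 301.0], [118.0, 204.0]]
2.4 [[444.0, 109.0], [499.0, 145.0]] [[140.0, 301.0], [117.0, 205.0]]
2.5 [[445.0, 111.0], [500.0, 147.0]] [[139.0, 302.0], [116.0, 206.0]]
[ 515.09652405 -264.44105102  200.14626287] [-6.01513743e-01  4.00913169e-01 -1.64251192e-01  1.00532370e+00
 -4.53780771e-04  2.19631778e+00]
False [ 515.82831631 -263.72239368   70.50310097]
0.6931943939253987 63.68589520454407 3.925
```

The opening of 0.69 is about 59 mm, which matches the 60 mm width. I'll lift, carry it to a clear spot and set it down already turned to the charger's yaw.

```bash
python3 - <<'E'
from h import *
st=bot.get_state
p=st()["tcp_pos"]; R=[np.pi,0,.345]
bot.movel([515.5,-263.5,240],max_speed=100); s=st(); print(s["opening"],s["gripper_force"],s["contact_force"],s["t"])
bot.movel([590,-20,240],rot=[np.pi,0,.268],max_speed=150)
bot.movel([590,-20,78],max_speed=100)
print(st()["contact_force"],st()["tcp_pos"])
h=bot.movel([590,-20,52],max_speed=20,threshold=5); s=st(); print(h,s["tcp_pos"],s["contact_force"],s["opening"],s["t"])
cv2.imwrite("pics/p1.png",np.hstack([imaging.capture("top")[140:290,240:390],imaging.capture("scene")[100:250,250:400]]).repeat(2,0).repeat(2,1))
E
```

```text
0.6936844223860705 64.8500919342041 [-0.10610757  0.71379687 -4.77586212] 5.875
[-0.37856005 -0.08707692 -4.00684164] [590.57278964 -20.10057737  78.67065424]
True [589.91342369 -19.98304355  62.52524883] [-0.21469177 -0.38830978  4.6916428 ] 0.6986134974991974 10.3
```

View pics/p1.png

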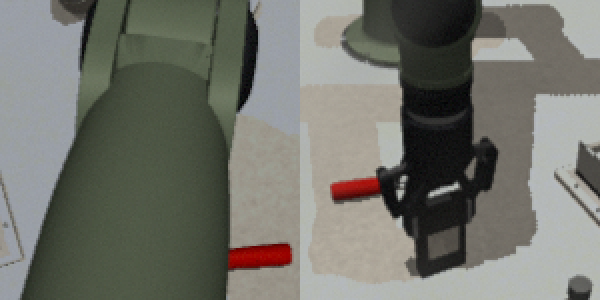

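Contact came at TCP z 62.5, just where the pack's underside should meet the counter. The scene view shows the pack upright between the fingers at about (440,240). I'll release, retreat aside and take a clear picture.

```bash
python3 - <<'E'
from h import *
st=bot.get_state
bot.grip(1.0); bot.dwell(.3); print(st()["opening"],st()["gripper_force"])
bot.movel([590,-20,200],max_speed=120)
bot.movel([480,-250,260],rot=[np.pi,0,.268],max_speed=250)
print(st()["t"])
a=imaging.capture("top");b=imaging.capture("scene");cv2.imwrite("pics/t2.png",a);cv2.imwrite("pics/s2.png",b)
P=(590,-20,.268)
u=proj("top",W(P,[0,0,110]))[0].astype(int); v=proj("scene",W(P,[0,0,70]))[0].astype(int); print(u,v)
f=lambda i,c,s:cv2.resize(i[c[1]-s:c[1]+s,c[0]-s:c[0]+s],(400,400),interpolation=cv2.INTER_CUBIC)
cv2.imwrite("pics/p2.png",cv2.convertScaleAbs(np.hstack([f(a,u,25),f(b,v,40)]),alpha=1.2,beta=10))
E
```

```text
0.9996042436949997 0.0
13.5917
[327 199] [319 212]
```

View pics/p2.png

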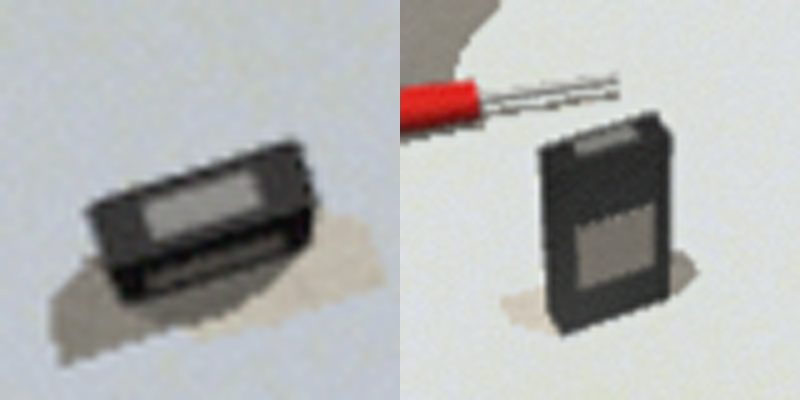

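The pack stands upright. Its top-face corners are at (313,200), (339,191), (341,198) and (316,207) in the top view, and its bottom edge runs from (311,239) to (333,231) in the scene view.

```bash
python3 - <<'E'
from h import *
A=lambda x,y:[302+x/8,174+y/8]
B=lambda x,y:[279+(x-400)/5,172+y/5]
t="top";s="scene"
o=[(t,(10,30,110),A(90,207)),(t,(10,-30,110),A(295,138)),(t,(-10,-30,110),A(313,190)),(t,(-10,30,110),A(110,262)),
(s,(10,-30,0),B(560,335)),(s,(10,30,0),B(668,295)),(s,(-10,-30,110),B(538,148)),(s,(-10,30,110),B(655,113)),(s,(10,30,110),B(672,133))]
for q in (o,o[:4],o[4:]):
    p,r=fit(q,[590,-20,.27]); c,sn=np.cos(.268),np.sin(.268); d=p[:2]-[590,-20]
    print(p.round(2),"local off",round(c*d[0]+sn*d[1],1),round(-sn*d[0]+c*d[1],1),r.tolist())
def C(*p): return [120+p[0]/5,185+p[1]/5]
def S(*p): return [375+p[0]/4.4,100+p[1]/4.4]
ch=[(t,(98,-65,12),C(547,30)),(t,(-98,-65,12),C(660,422)),(t,(79,-38,70),C(482,67)),(t,(-79,-38,70),C(577,405)),(t,(-79,38,70),C(405,453)),(t,(79,38,70),C(318,115)),
(s,(98,-65,12),S(190,572)),(s,(-98,-65,12),S(10,375)),(s,(98,65,12),S(372,513)),(s,(79,-38,70),S(218,462)),(s,(-79,-38,70),S(68,313)),(s,(79,38,70),S(333,422))]
for q in (ch[:6],ch[6:],ch[:2]+ch[6:9],ch[2:6]+ch[9:]): p,r=fit(q,[518,248,.27]); print(p.round(3),r.tolist())
E
```

```text
[ 5.9091e+02 -1.9270e+01  3.0000e-01] local off 1.1 0.5 [[-1.3, -0.6], [-0.4, -1.0], [0.4, 1.3], [-0.8, 1.3], [-0.1, 1.2], [0.2, 1.2], [-0.9, -0.2], [-0.8, -0.9], [-0.2, 0.2]]
[ 5.9158e+02 -2.0470e+01  3.2000e-01] local off 1.4 -0.9 [[-0.7, -0.7], [-0.0, -1.4], [0.9, 0.8], [-0.1, 1.2]]
[ 5.8981e+02 -1.8200e+01  2.9000e-01] local off 0.3 1.8 [[0.1, 0.7], [0.6, 0.9], [-0.6, -0.7], [-0.3, -1.2], [0.2, -0.1]]
[5.18390e+02 2.47095e+02 2.67000e-01] [[1.3, -0.8], [0.9, 0.3], [-0.8, -0.2], [-1.2, 0.1], [0.3, 0.4], [-0.3, -0.0]]
[5.19856e+02 2.49903e+02 2.57000e-01] [[-1.6, 0.8], [-1.1, -0.6], [0.4, -0.9], [0.8, 0.3], [-0.1, -1.8], [0.7, 0.8]]
[5.18969e+02 2.50641e+02 2.68000e-01] [[-0.2, -1.0], [-0.6, 0.1], [-0.9, 0.6], [-1.2, -0.5], [0.7, -1.5]]
[5.18833e+02 2.46910e+02 2.67000e-01] [[-0.7, -0.4], [-1.1, -0.1], [0.4, 0.2], [-0.2, -0.3], [-0.2, 0.1], [-1.5, -1.8], [-0.4, 0.5]]
```

The pack sits where the tool left it, within about 1 mm. I'll regrasp across its thickness, lift, carry it to just above the middle bay and look.

```bash
python3 - <<'E'
from h import *
st=bot.get_state; R=[np.pi,0,.268+np.pi/2]; g=[590.8,-19.8]
print(solve_ik([*g,200],R),solve_ik([518.7,247.8,86],R))
bot.grip(.55)
bot.move_ptp([*g,200],R)
h=bot.movel([*g,64],max_speed=90,threshold=6); print(h,st()["tcp_pos"])
assert not h
for o in(.4,.33): bot.grip(o,20)
bot.grip(0,20); print(st()["opening"],st()["contact_force"]); bot.grip(0,60); s=st(); print(s["opening"],s["gripper_force"],s["contact_force"],s["t"])
bot.movel([*g,90],max_speed=50); s=st(); print(s["opening"],s["contact_force"],s["tcp_pos"])
bot.movel([*g,235],max_speed=150)
bot.movel([518.7,247.8,235],max_speed=150)
bot.movel([518.7,247.8,144],max_speed=100); s=st(); print(s["tcp_pos"],s["orientation"],s["t"])
a=imaging.capture("top");b=imaging.capture("scene");cv2.imwrite("pics/t3.png",a);cv2.imwrite("pics/s3.png",b)
f=lambda i,x,y,w,h,W_,H:cv2.resize(i[y:y+h,x:x+w],(W_,H),interpolation=cv2.INTER_CUBIC)
cv2.imwrite("pics/p3.png",cv2.convertScaleAbs(np.hstack([f(b,370,110,100,120,500,600),f(a,160,170,100,200,300,600)]),alpha=1.3,beta=10))
E
```

```text
[-0.15833223  0.42325294 -0.13002224  1.01752116  0.          1.14446409] [ 0.31729028  0.50499549 -0.31981565  0.74598519  0.          1.6200866 ]
False [591.31408312 -19.84072595  64.61356666]
0.23283468290612566 [-1.80948334 -0.78623192  0.98319824]
0.22391950352288484 59.058528542518616 [-1.85396063e+00  8.82837772e-04  2.88987079e+00] 17.8083
0.22813236600026934 [-0.50392239  0.39299605 -3.59828529] [590.80961316 -19.79531502  90.10799131]
[519.28212509 247.98241751 144.71109776] [ 3.14024141e+00 -5.76493549e-05  1.83883159e+00] 22.65
```

View pics/p3.png

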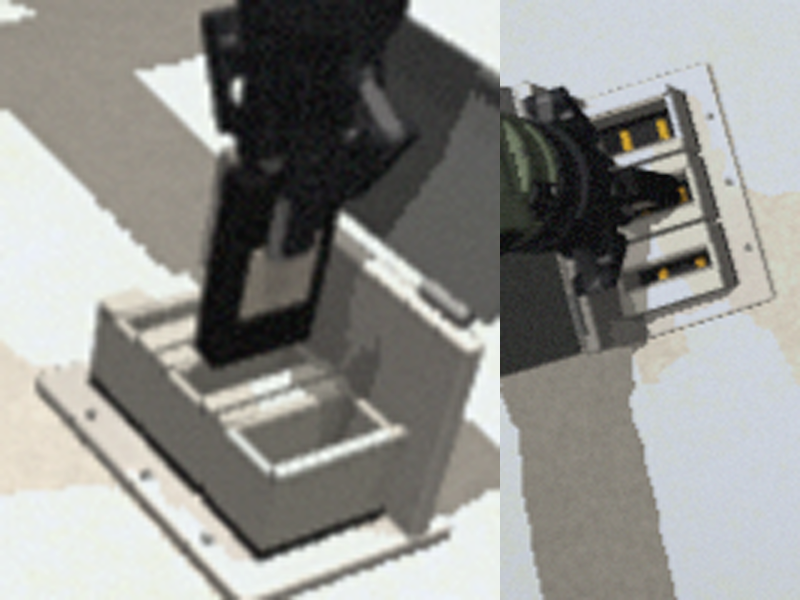

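The pack hangs above the middle slot. Its near bottom corners are at (411,182.6) and (431.6,178) in the scene view, and the bay-top corners at (424.4,204), (450.6,196) and (390,170.6). I'll compute the pack's offset from the bay within this one picture.

```bash
python3 - <<'E'
from h import *
s="scene";B=lambda x,y:np.array([370+x/5,110+y/5])
for zoff in (0,):
  f=lambda p:np.concatenate([proj(s,W((p[0],p[1],.267),l))[0]-uv for l,uv in [((79,-38,70),B(272,470)),((79,38,70),B(403,430)),((-79,-38,70),B(100,303))]])
  r=least_squares(f,[518,248]); p=r.x; print("bays",p,r.fun.round(1))
  c,sn=np.cos(.267),np.sin(.267); M=np.array([[c,sn],[-sn,c]])
  for uv in (B(205,363),B(308,340)): print(M@(unproj(s,uv,80.5)[:2]-p))
P=(519.3,248,.268)
print("expected pack px",(proj(s,W(P,[(10,-30,80.5),(10,30,80.5)]))-[370,110])*5)
E
```

```text
bays [518.24192243 248.30249633] [ 0.5  0.9  0.1  0.2 -0.6 -1.4]
[  4.13544098 -27.82635519]
[10.38803017 30.30510305]
expected pack px [[208.27282437 372.15342825]
 [307.22858893 341.01021245]]
```

The offset is within the flare's capture range, and the first corner reads about 2 px off. I'll lower the pack with a force guard.

```bash
python3 - <<'E'
from h import *
st=bot.get_state; c=[518.5,247.8]
print(st()["tcp_pos"],st()["contact_force"])
h=bot.movel([*c,80],max_speed=25,threshold=8); s=st(); print(h,s["tcp_pos"],s["contact_force"],s["wrist_torque"],s["opening"],s["t"])
E
```

```text
[519.3379911  248.01765439 144.87314296] [ 0.10578458  0.24813588 -3.68605443]
True [518.49696215 247.77083378  84.06585876] [-0.58820076 -0.08517964  4.81389892] [-0.06131108  0.09995331  0.03033241] 0.23086399767689175 24.875
```

It landed at z 84.07, exactly the home height, with almost no side force. I'll release, retreat, go round behind the cover and fold it down.

```bash
python3 - <<'E'
from h import *
st=bot.get_state; ch=(518.6,247.8,.267); R=[np.pi,0,.268+np.pi/2]
bot.grip(.5); bot.dwell(.4); print(st()["gripper_force"],st()["contact_force"])
bot.movel([518.5,247.8,300],max_speed=150); bot.grip(0,20)
L=lambda y,z: list(W(ch,(0,y,z))[0])
bot.movel(L(145,300),max_speed=200)
b=imaging.capture("scene"); cv2.imwrite("pics/s4.png",b)
h=bot.movel(L(145,198),max_speed=120,threshold=12); print(h,st()["t"])
if not h:
    for y in (100,64):
        print(y,bot.movel(L(y,200),max_speed=60,threshold=30),st()["contact_force"].round(1))
    for th in (1.4,1.2,1.0,.8,.6,.4,.25):
        h=bot.movel(L(50-60*np.cos(th)+11+3*np.sin(th),141+60*np.sin(th)+3*np.cos(th)),max_speed=60,threshold=30); print(th,h,st()["contact_force"].round(1))
        if h: break
print(st()["t"])
cv2.imwrite("pics/s5.png",imaging.capture("scene"))
a=b[100:220,365:485]; c=cv2.imread("pics/s5.png")[90:210,365:485]
cv2.imwrite("pics/p4.png",cv2.resize(np.hstack([a,c]),(800,400),interpolation=cv2.INTER_CUBIC))
E
```

```text
0.0 [-0.62249345  0.89078089 -0.28865342]
False 29.6333
100 False [-1.2  0.9  0.5]
64 False [0.2 0.1 0.3]
1.4 False [ 0.5  0.1 -0.2]
1.2 False [-0.2 -0.5  0.2]
1.0 False [ 0.2 -0.1  0.6]
0.8 False [ 0.5 -0.7  0.2]
0.6 False [-0.2  1.   0.8]
0.4 False [-0.5 -0.1 -0.3]
0.25 False [-0.3 -0.1 -0.5]
33.6583
```

View pics/p4.png

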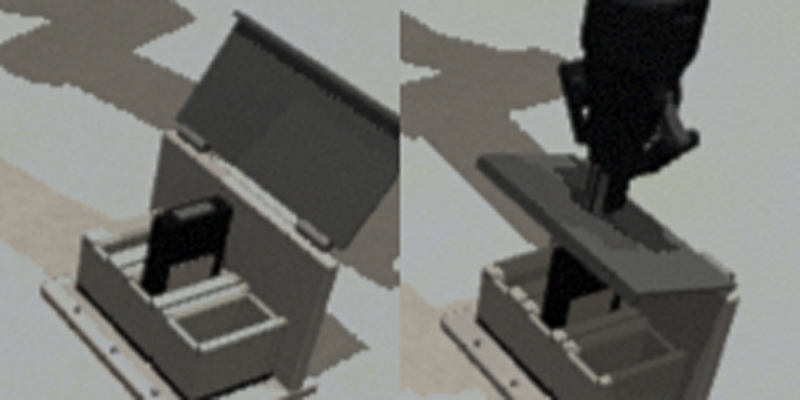

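Left: the pack is upright and home in the middle slot. Right: the cover is nearly folded, with the tool on its back. I'll press it to the stop, retreat and check.

```bash
python3 - <<'E'
from h import *
st=bot.get_state; ch=(518.6,247.8,.267)
L=lambda y,z: list(W(ch,(0,y,z))[0])
h=bot.movel(L(-15,134),max_speed=30,threshold=15); print(h,st()["tcp_pos"],st()["contact_force"])
bot.movel(L(-15,300),max_speed=150); 
bot.movel([480,-100,300],max_speed=250); bot.dwell(.3); print(st()["t"])
t=imaging.capture("top");s=imaging.capture("scene"); cv2.imwrite("pics/t6.png",t);cv2.imwrite("pics/s6.png",s)
for th in (0,.1): print(th,[proj(n,W(ch,[(x,50-96*np.cos(th),140+96*np.sin(th)) for x in(96,-96)])).round(1).tolist() for n in("scene","top")])
a=cv2.resize(s[110:230,365:485],(400,400),interpolation=cv2.INTER_CUBIC); c=cv2.resize(t[180:310,140:270],(400,400),interpolation=cv2.INTER_CUBIC)
cv2.imwrite("pics/p5.png",np.hstack([a,c]))
E
```

```text
True [520.95827379 239.57182397 142.50930249] [-1.84393451 -0.03624751  7.13701537]
37.425
0 [[[431.7, 187.3], [386.0, 144.7]], [[208.1, 185.4], [232.2, 274.1]]]
0.1 [[[432.7, 183.9], [386.5, 141.5]], [[206.6, 184.8], [231.0, 274.5]]]
```

View pics/p5.png

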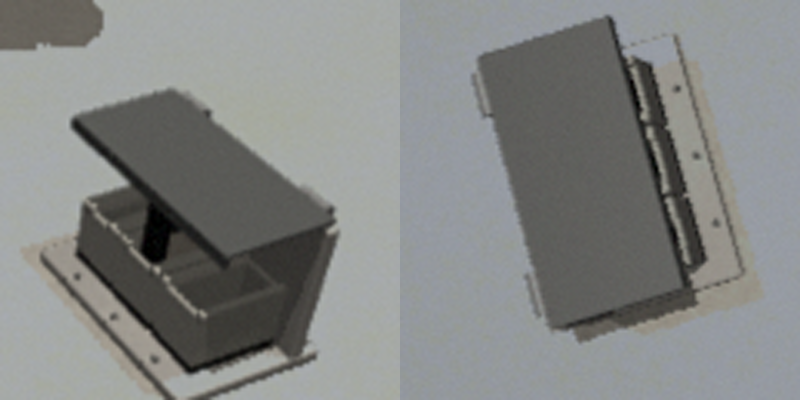

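The cover lies level. The tip stopped at z 142.5 against an expected closed top of 142, and its edge corners match angle 0. The pack is under it in the middle bay, so I'm handing in.

```bash
python3 -c "
from h import *
print(bot.sign_off())"
```

```text
the job is handed in; nothing more can be done
None
```

I handed the job in at about 37 s of the 72 s allowed: the slim pack is fully home in the middle bay, the cover is folded level over it, and I steered clear of everything else; no verdict was returned.

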